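# Charge the pigment jar mill with grinding pebbles

## Robot

A 6-joint arm with a two-finger parallel gripper is mounted at the origin on the work surface. World frame = base frame: x ahead of the robot, y to its left, z up, the work surface at z = 0. Lengths are in m, angles in rad, forces in N, time in s.
With the tool pointing down it reaches from about 0.25 to 0.85 m from the base axis. Payload 12.5 kg.
Tool frame: the origin (TCP) lies at the very end of the fingers, on their centre line; the grasp point (between the pads) lies 19 mm behind it (ctrl.hold_point_z is the distance from the TCP to the grasp point, in m); z points along the fingers, y is the line along which they close (so a half turn about z gives the same grasp; the last joint's range is limited). The gripper opens to 93 mm and grips with 3 to 60 N. Pads are 15 mm wide; open, the fingers measure 128 mm over their backs; the gripper's body (75 mm by 188 mm) begins 65 mm behind the grasp point.
Start: joints at [-1.354, 0.351, 1.652, -0, 1.139, -0.085], TCP at [0.164, -0.525, 0.219] pointing down, gripper open.
Joint ranges: [-2.75, 2.75], [-0.79, 2.1], [0.01, 2.65], [-1.57, 4.71], [0.07, 3.14], [-2.87, 2.87]. Speed limits (rad/s): [2.22, 2.22, 2.79, 3.14, 3.14, 3.14].

## Interface

Orientations are given as a rotation vector (axis times angle).
In Python, from bench import ctrl, move_gripper, kinematics, viewer, readout gives the robot as it stands. The module is installed in compiled form; this text tells all that it offers. Calls block until the motion is done:
- ctrl.move_ptp(position, orientation): joint-space move of the TCP to a pose.
- ctrl.move_straight(position, ori=None, v=0.15, until_force=None): straight line of the TCP; ori=None keeps the orientation; v is the mean speed in m/s. With until_force (N) it stops when the force on the tool has changed by that much, and returns True; else False.
- ctrl.move_j(angles): joint-space move.
- move_gripper(opening): finger opening in m; the grip force is fixed at half the most; returns when the fingers have stopped.
- ctrl.wait(seconds).
- kinematics.inverse_kinematics(position, orientation): joint angles nearest the present ones, or None.
- viewer.snapshot(name): name is "scene" or "side" or "wrist"; returns the picture (420x560x3 uint8, blue, green, red); there is no depth.
- viewer.camera_model(name): a dict with "mtx" (3x3 intrinsics, pixels), "rvec" (rotation vector, rad) and "tvec" (3), from world to camera coordinates, as OpenCV has them; the wrist camera has in their place "tool_from_camera" (4x4, takes a point from camera to tool coordinates, whose origin is the TCP and whose axes are the flange's). Camera axes: x right, y down, z forward; pixel columns grow to the right and rows downward; lengths in m; the calibration is good to about 2 mm. The wrist camera is an equidistant fisheye: a pixel r from the principal point sees the ray r / f radians off the axis. A picture is of the moment at which its call begins: read the wrist's pose just before it. camera_model takes no time and is no camera call.
A pose or a line that the arm cannot do raises ctrl.PlanningError and nothing moves.
- ctrl.close_job(): hands the job in; it is judged then, once.
Readings, each from a call of its own:
- readout.current_time(): time.
- readout.current_joint_positions(): joint angles.
- readout.current_qd(): joint speeds.
- readout.current_joint_torque(): joint torques, N m.
- readout.current_tcp_pos(): TCP position.
- readout.current_eef_rot(): TCP orientation.
- readout.current_contact_force(): force on the tool from outside, world axes, zero at the start.
- readout.current_wrist_torque(): the same for the moment, N m.
- readout.current_width(): finger opening in m.
- readout.current_finger_force(): force on a finger pad.
Only numpy, scipy, OpenCV 4.12 (cv2) and the standard library are available. Lean on these libraries where they do the work, as an engineer would, in place of code of your own. Each camera call takes 0.05 s, during which the arm holds its last target. There are 200 camera calls.

## Task

Swing the jar mill's clear hood up and over until it stays open by itself, then pick up the metal scoop and tip its five porcelain pebbles through the funnel so that all of them end up in the jar. Set the empty scoop back down upright on the table, with the hood left open and the things around it undisturbed.

Things in the scene. Friction and masses are not known exactly. Their poses are not given: they have to be found in the camera images.
- hood_handle (a point): middle of the round steel bar handle (12 mm thick, 110 mm long, along this point's y) in front of the mill's clear guard hood, on the robot's side. It stands 48 mm off the hood's front panel (42 mm clear gap for a finger from above) on an arm at each end. Hood shut: bar 125 mm above the table, hood top 187 mm; axes then as mill's, turning with the hood
- hood_hinge (a point): point on the hood's hinge axis, middle of its width, 175 mm above the table at the mill's far (+x) side; the axis runs along this point's y. Hood shut, the handle's centre lies 215 mm in -x and 50 mm below this point
- hood (a joint): hood angle in rad: 0 shut, grows as the handle is lifted up and over to the far side, 2.6 fully open on its stop (laid back beyond the hinge). Weight and a toggle spring press it shut (about 2 N at the handle) up to about 0.85 rad; once past 1.0 the spring throws it open, damped, within about 2 s and keeps it there
- mill: jar mill, fixed: grey base 230 x 200 mm, 35 mm high, two grey posts at the far corners carrying the hood hinge (tops 180 mm up). Origin: centre of its underside, on the table; x points from the handle side to the hinge side, z up. A clear glass jar and an aluminium funnel are clamped upright on its vertical centre line
- funnel_mouth (a point): centre of the mouth of the aluminium funnel, level with its rim, 163 mm above the table; z up. Mouth 134 mm inside (rim 140 mm outside), wall sloping down at 41 degrees to a spout 46 mm inside that ends in the jar, 68 mm below the rim. Covered by the hood until that is open
- jar_floor (a point): centre of the jar's inner floor, 40 mm above the table, straight below the funnel; z up. Jar 56 mm inside, 62 mm outside, 73 mm deep inside (mouth 113 mm above the table)
- scoop: loose aluminium scoop tray, about 200 g, 60 mm wide outside, upright side walls 45 mm high, 3 mm thick. Origin: underside; x points to the open mouth, z up. Reaches from x = -65 (closed back) to 75 mm (mouth). Floor 4 mm thick, level to x = 15, then a ramp rising at 22 degrees to the lip: tip 50 degrees mouth-down to empty it. Grip across its width from above near the origin, where it balances
- scoop_lip (a point): middle of the scoop's lip at its mouth, 75 mm in x and 28 mm up from the scoop's origin; axes as scoop
- brush_tray: bystander: loose white plastic rectangular tray with three brushes, 140 x 62 x 40 mm, no ramp or open end. Origin: centre of underside
- bottle: bystander: amber glass bottle, 44 mm across, 110 mm high. Origin: centre of underside
- tape: bystander: cardboard tape roll lying flat, 90 mm across, 24 mm high. Origin: centre of underside
- flake_jar: bystander: lidded glass jar, 60 mm across, 75 mm high. Origin: centre of underside
- pebble0_center (a point): centre of one of the five white porcelain grinding pebbles, 20 mm across and 18 mm high, rounded, 15 g, smooth (slides on a slope of about 20 degrees); at the start they lie on the scoop's floor
- pebble1_center (a point): centre of one of the five white porcelain grinding pebbles, 20 mm across and 18 mm high, rounded, 15 g, smooth (slides on a slope of about 20 degrees); at the start they lie on the scoop's floor
- pebble2_center (a point): centre of one of the five white porcelain grinding pebbles, 20 mm across and 18 mm high, rounded, 15 g, smooth (slides on a slope of about 20 degrees); at the start they lie on the scoop's floor
- pebble3_center (a point): centre of one of the five white porcelain grinding pebbles, 20 mm across and 18 mm high, rounded, 15 g, smooth (slides on a slope of about 20 degrees); at the start they lie on the scoop's floor
- pebble4_center (a point): centre of one of the five white porcelain grinding pebbles, 20 mm across and 18 mm high, rounded, 15 g, smooth (slides on a slope of about 20 degrees); at the start they lie on the scoop's floor

How it is judged:
On the way, in this order (a step that is already met when the one before it is completed fails the run):
1. the hood has swung past its over-centre point and stands open (over 2.3 rad) (value of joint hood above 2.3 rad), for 0.2 s.
2. the scoop is tipped mouth-down with its lip over the funnel (within 80 mm of its centre line, less than 120 mm above its rim) (z of scoop_lip in the frame of funnel_mouth between -0.02 and 0.12 m and horizontal distance between scoop_lip and funnel_mouth below 0.08 m and angle between scoop's own z axis and vertical above 0.35 rad), for 0.1 s.
3. all five pebbles are in the jar (horizontal distance between each of pebble0_center, pebble1_center, pebble2_center, pebble3_center, pebble4_center and jar_floor below 0.028 m and z of pebble0_center in the frame of jar_floor between 0 and 0.074 m and z of pebble1_center in the frame of jar_floor between 0 and 0.074 m and z of pebble2_center in the frame of jar_floor between 0 and 0.074 m and z of pebble3_center in the frame of jar_floor between 0 and 0.074 m and z of pebble4_center in the frame of jar_floor between 0 and 0.074 m), for 0.2 s.
At the end, for the whole second after the job is handed in: hood open (over 2.3 rad); the centre of each of the five pebbles inside the jar (within 28 mm of its centre line and less than 74 mm above its inner floor, so none left in the funnel); scoop standing upright (within 0.1 rad) and at rest on the table, not on or against the mill (all of step 3 and value of joint hood above 2.3 rad and angle between scoop's own z axis and vertical below 0.1 rad and height (world z) of scoop between -0.008 and 0.008 m and linear speed of scoop below 0.02 m/s and contact force between scoop and mill below 0.05 N); the robot touches nothing.
It fails at once if the brush tray is pushed more than 40 mm or tipped over (distance of brush_tray from where it was at the start of the episode above 0.04 m or angle between brush_tray's own z axis and vertical above 0.5 rad).
It fails at once if the bottle is pushed more than 40 mm or tipped over (distance of bottle from where it was at the start of the episode above 0.04 m or angle between bottle's own z axis and vertical above 0.5 rad).
It fails at once if the tape is pushed more than 40 mm or tipped over (distance of tape from where it was at the start of the episode above 0.04 m or angle between tape's own z axis and vertical above 0.5 rad).
It fails at once if the flake jar is pushed more than 40 mm or tipped over (distance of flake_jar from where it was at the start of the episode above 0.04 m or angle between flake_jar's own z axis and vertical above 0.5 rad).
It also fails if it takes over 72 s, if anything falls off the work surface, if the arm or the gripper's body presses on something with over 40 N, if the wrist force passes 120 N, or if a joint passes its speed limit or range.

## Working session

There is one attempt and no reset: what is moved stays moved. The work goes in short steps, each a Python script; the robot and the scene stay as the last script left them, time stands still between calls to the robot, and variables do not carry over. Pictures are saved under pics/ and viewed, at most 11 in all, crops included, and the job is handed in when it is done.

```bash
mkdir -p pics; ls; python3 - <<'E'
from bench import ctrl, viewer, readout
import cv2
for n in ("scene","side"):
    cv2.imwrite(f"pics/{n}0.png",viewer.snapshot(n)); m=viewer.camera_model(n); print(n,m)
print(viewer.camera_model("wrist"))
print(readout.current_eef_rot(),ctrl.hold_point_z,readout.current_time())
E
```

```text
pics
scene {'mtx': array([[491.04802831,   0.        , 276.88497271],
       [  0.        , 491.04802831, 206.31367528],
       [  0.        ,   0.        ,   1.        ]]), 'rvec': array([ 2.2785195 ,  0.74995861, -0.31177146]), 'tvec': array([-0.42551658, -0.17520539,  1.39287639])}
side {'mtx': array([[409.99842995,   0.        , 283.1823464 ],
       [  0.        , 409.99842995, 215.92210091],
       [  0.        ,   0.        ,   1.        ]]), 'rvec': array([ 2.30191541, -0.33540131,  0.11625521]), 'tvec': array([-0.54704026,  0.16264117,  0.89223882])}
{'mtx': array([[325.1922621 ,   0.        , 280.23429877],
       [  0.        , 325.1922621 , 208.33269634],
       [  0.        ,   0.        ,   1.        ]]), 'tool_from_camera': array([[-2.08661497e-04, -9.58851741e-01, -2.83907195e-01,
         7.94504405e-02],
       [ 9.99999959e-01, -2.55037821e-04,  1.26386267e-04,
         1.78512707e-05],
       [-1.93592765e-04, -2.83907157e-01,  9.58851755e-01,
        -1.65932971e-01],
       [ 0.00000000e+00,  0.00000000e+00,  0.00000000e+00,
         1.00000000e+00]])}
[-3.10482725e+00 -4.72135818e-01  1.45099952e-04] 0.0188 0.1
```

View pics/scene0.png

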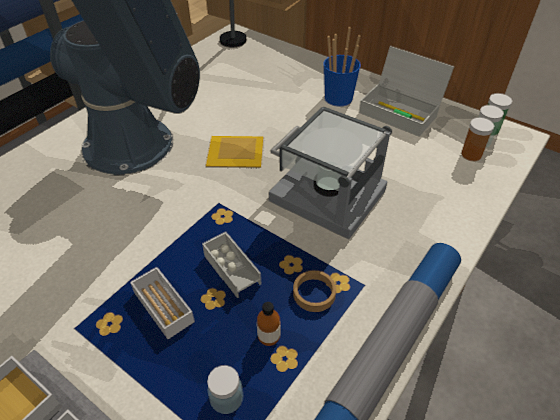

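View pics/side0.png

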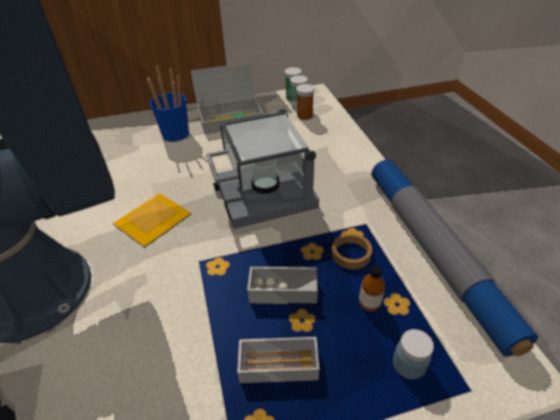

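The scene view shows the mill around (330,165) with its handle at about (290,135), and the scoop at (232,262) with its mouth toward (250,285). The brush tray is at (162,300), the bottle at (268,325), the tape at (314,290) and the flake jar at (225,388). I'll zoom in to get accurate pixel positions.

```bash
python3 - <<'E'
import cv2
a=cv2.imread("pics/scene0.png")[100:300,195:395]; b=cv2.imread("pics/side0.png")[110:310,200:330]
cv2.imwrite("pics/a.png",cv2.resize(a,None,fx=3,fy=3,interpolation=cv2.INTER_CUBIC))
cv2.imwrite("pics/b.png",cv2.resize(b,None,fx=3,fy=3,interpolation=cv2.INTER_CUBIC))
E
```

```text
(no output)
```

View pics/a.png

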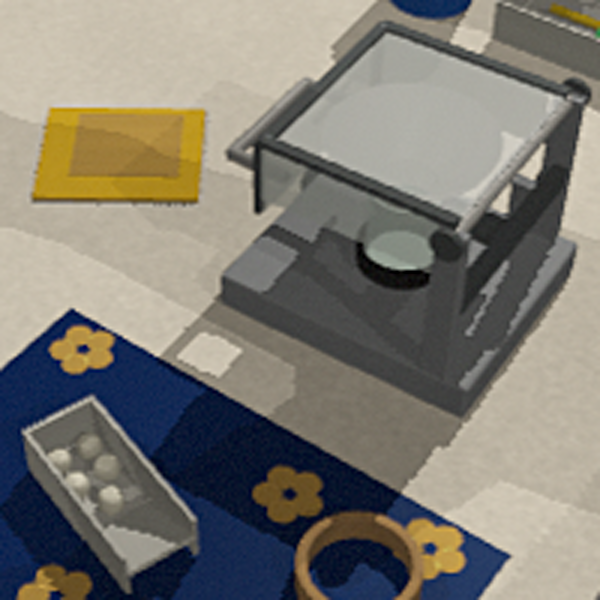

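View pics/b.png

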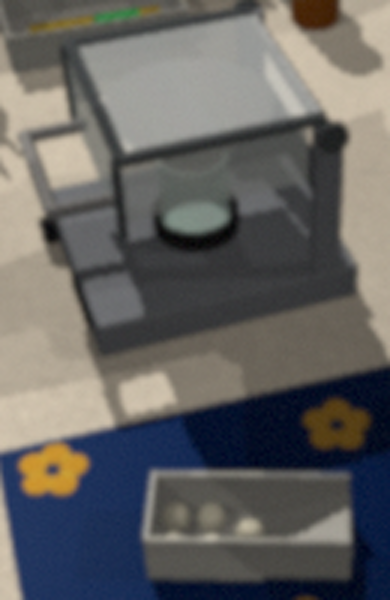

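The zoomed views give me the corners of the mill base, the handle ends, the hinge knobs and the scoop rim, with the scoop mouth on the right in the side view. Next I'll fit the poses.

```bash
cat > fit.py <<'E'
import numpy as np, cv2
from scipy.optimize import least_squares
from bench import viewer
C={n:viewer.camera_model(n) for n in("scene","side")}
def proj(n,P): m=C[n]; return cv2.projectPoints(np.array(P,float).reshape(-1,3),m["rvec"],m["tvec"],m["mtx"],None)[0][:,0]
off={"scene":(195,100),"side":(200,110)}
def px(n,p): return np.array(p)/3.+off[n]-1/3
def T(p,l): c,s=np.cos(p[2]),np.sin(p[2]); return [p[0]+c*l[0]-s*l[1],p[1]+s*l[0]+c*l[1],l[2]]
def ground(n,uv,z):
    m=C[n];R=cv2.Rodrigues(m["rvec"])[0];o=-R.T@m["tvec"];d=R.T@np.linalg.inv(m["mtx"])@[*uv,1];return o+d*(z-o[2])/d[2]
E
python3 - <<'E'
from fit import *
hs=[("scene",(0,0),0)]
base=[("scene",(-.115,-.1,.035),(222,280)),("scene",(-.115,-.1,0),(222,301)),("scene",(.115,-.1,.035),(461,397)),("scene",(.115,-.1,0),(461,414)),("scene",(.115,.1,.035),(577,243)),
("side",(-.115,-.1,.035),(100,325)),("side",(-.115,-.1,0),(105,350)),("side",(.115,-.1,.035),(355,265)),("side",(.115,-.1,0),(355,288))]
def extra(hx,yk): return [("scene",(hx-.215,-.055,.125),(231,154)),("scene",(hx-.215,.055,.125),(308,85)),("side",(hx-.215,.055,.125),(25,136)),("side",(hx-.215,-.055,.125),(52,207)),
("scene",(hx,-yk,.175),(448,243)),("scene",(hx,yk,.175),(577,90)),("side",(hx,-yk,.175),(330,136)),("side",(hx,yk,.175),(248,8))]
def res(p,L): return np.concatenate([proj(n,T(p,l))[0]-px(n,q) for n,l,q in L])
g=ground("scene",px("scene",(400,290)),0); print("start",g)
f=lambda p:res(p,base+extra(p[3],p[4]))
r=min((least_squares(f,[*g[:2],a,.1,.1],loss="soft_l1") for a in(0,1.5,3,-1.5)),key=lambda r:r.cost)
print("mill",r.x.round(4));print(f(r.x).reshape(-1,2).round(1).tolist())
sc=[("scene",(-.065,.03,.045),(93,397)),("scene",(-.065,-.03,.045),(23,432)),("scene",(.075,.03,.045),(197,520)),("scene",(.075,-.03,.045),(127,567)),
("side",(-.065,.03,.045),(150,470)),("side",(-.065,-.03,.045),(147,541)),("side",(.075,.03,.045),(352,473)),("side",(.075,-.03,.045),(355,545))]
g=ground("scene",px("scene",(110,490)),0)
f=lambda p:res(p,sc)
r=min((least_squares(f,[*g[:2],a],loss="soft_l1") for a in(0,1.5,3,-1.5)),key=lambda r:r.cost)
print("scoop",r.x.round(4));print(f(r.x).reshape(-1,2).round(1).tolist())
for n,c,z,uvs in(("brush","scene",.02,(162,303)),("bottle","scene",.05,(268,326)),("tape","scene",.012,(314,291)),("flake","scene",.04,(225,390)),("pencil","scene",.04,(341,85)),("tin","scene",.03,(402,100))):
    print(n,ground(c,uvs,z).round(3))
E
```

```text
start [0.57183169 0.16081415 0.        ]
mill [0.5682 0.164  0.0424 0.0849 0.1038]
[[-1.2, -2.5], [-0.9, 0.4], [1.9, -2.4], [0.4, 1.9], [1.2, -0.9], [-1.1, 0.0], [-1.2, 1.9], [1.9, -0.9], [1.3, 1.6], [0.6, -0.8], [-0.3, -1.1], [0.3, -0.9], [0.2, 0.6], [-0.7, -0.0], [-0.6, 0.3], [1.1, -0.4], [-0.1, -0.0]]
scoop [ 0.5206 -0.1596 -0.3118]
[[-0.6, -0.1], [-0.6, 0.4], [-0.3, 0.1], [-1.3, -1.5], [1.7, -0.1], [0.0, -0.8], [0.4, -0.4], [0.3, -1.2]]
brush [ 0.474 -0.318  0.02 ]
bottle [ 0.692 -0.245  0.05 ]
tape [ 0.705 -0.105  0.012]
flake [ 0.704 -0.385  0.04 ]
pencil [0.361 0.562 0.04 ]
tin [0.545 0.614 0.03 ]
```

```bash
cat > h.py <<'E'
import numpy as np, cv2
from scipy.spatial.transform import Rotation as R
from bench import ctrl, move_gripper, kinematics, viewer, readout
MILL=np.array([.5682,.164,0]); MY=.0424
def mill(l): return MILL+R.from_euler('z',MY).apply(l)
def ori(cols): return R.from_matrix(np.array(cols).T)
def handle_ori(a,sgn):   # tool pointing down, tilted forward by a, closing along mill x
    z=np.array([np.sin(a),0,-np.cos(a)]); y=sgn*np.array([np.cos(a),0,np.sin(a)])
    return (R.from_euler('z',MY)*ori([np.cross(y,z),y,z])).as_rotvec()
def handle(th): c,s=np.cos(th),np.sin(th); return mill([.0849-.215*c-.05*s,0,.175+.215*s-.05*c])
def hpose(th,a,sgn,deep=.012,up=0):
    o=handle_ori(a,sgn); z=R.from_rotvec(o).as_matrix()[:,2]
    return handle(th)+z*(deep-up),o
def alpha(th): return .3*max(0,1-th)
E
python3 - <<'E'
from h import *
for sgn in(1,-1):
    for th in(0,.5,1,1.5,1.9): 
        q=kinematics.inverse_kinematics(*hpose(th,alpha(th),sgn)); print(sgn,th,None if q is None else np.round(q,2))
    print(kinematics.inverse_kinematics(*hpose(0,.3,sgn,up=.08)))
# scoop/pour IK check
E
```

```text
1 0 [ 0.29  0.26  2.14 -0.17  0.45  0.38]
1 0.5 [ 0.26  0.13  1.94 -0.04  0.93  0.24]
1 1 [ 0.22  0.21  1.59 -0.    1.34  0.18]
1 1.5 [ 0.2   0.36  1.26 -0.    1.52  0.15]
1 1.9 [ 0.18  0.55  0.96 -0.    1.63  0.14]
[ 0.30387339  0.07398724  2.12296249 -0.12523639  0.65806799  0.34956497]
-1 0 [ 0.29  0.26  2.14 -0.17  0.45 -2.76]
-1 0.5 None
-1 1 None
-1 1.5 None
-1 1.9 None
[ 0.30387339  0.07398724  2.12296249 -0.12523639  0.65806799 -2.79202768]
```

```bash
python3 - <<'E'
from h import *
ctrl.move_ptp(*hpose(0,.3,1,up=.08)); move_gripper(.036)
print(ctrl.move_straight(*hpose(0,.3,1),v=.12,until_force=8), readout.current_tcp_pos(), hpose(0,.3,1)[0])
move_gripper(0.0); print(readout.current_width(),readout.current_contact_force(),readout.current_finger_force(),readout.current_time())
cv2.imwrite("pics/grip.png",viewer.snapshot("side")[60:260,170:370].repeat(3,0).repeat(3,1))
E
```

```text
False [0.44190306 0.15871311 0.11397997] [0.44175998 0.15863573 0.11353596]
0.011057308196166796 [-5.762086    0.52368436  6.48085867] 29.998868107795715 5.0583
```

View pics/grip.png

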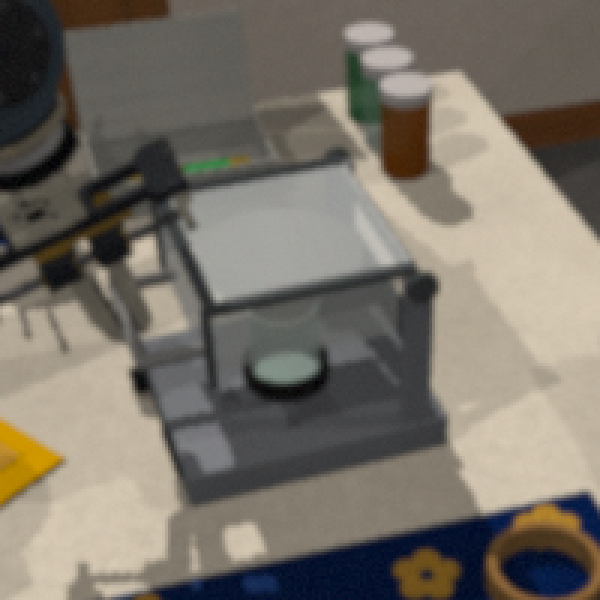

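The fingers closed to 11 mm on the bar, around (130,310) in the crop, so the handle is gripped. Next is the swing.

```bash
python3 - <<'E'
from h import *
for th in np.linspace(0,1.9,9)[1:]:
    ctrl.move_straight(*hpose(th,alpha(th),1),v=.15)
    print(round(th,2),readout.current_contact_force().round(1),round(readout.current_width(),4))
move_gripper(.045)
p,o=hpose(1.9,0,1); ctrl.move_straight(p+[0,0,.09],v=.3)
ctrl.wait(1.0); print(readout.current_contact_force().round(1),readout.current_time())
a=viewer.snapshot("scene"); b=viewer.snapshot("side"); cv2.imwrite("pics/open_s.png",a);cv2.imwrite("pics/open_d.png",b)
cv2.imwrite("pics/open.png",np.hstack([a[40:340,180:440],b[40:340,140:400]]).repeat(1,0))
im=cv2.imread("pics/open.png"); cv2.imwrite("pics/open.png",cv2.resize(im,None,fx=1.5,fy=1.5))
E
```

```text
0.24 [-2.4  0.7 -1.4] 0.0111
0.48 [-7.2  1.9 -0.2] 0.0108
0.71 [-17.3  -0.1   6.6] 0.0112
0.95 [-24.9  -1.4  20.6] 0.0105
1.19 [-15.5  -1.9  21.9] 0.0112
1.42 [-4.2  2.  13.3] 0.0111
1.66 [-0.9  1.1  6.5] 0.0111
1.9 [1.2 1.5 1.7] 0.0111
[-0.8  0.2 -0.3] 11.2917
```

View pics/open.png

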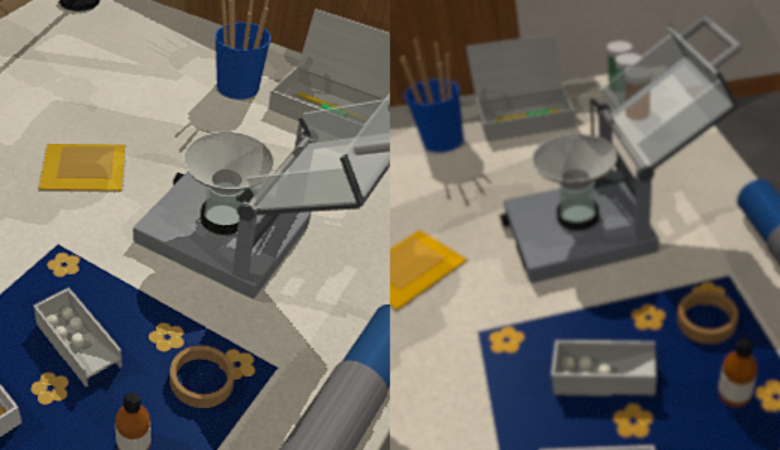

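The hood lies back open and the funnel is exposed at about (229,163) in the left crop. The scoop hasn't moved. Next I'll check the funnel centre and whether the arm can reach the pour poses.

```bash
cat >> h.py <<'E'
SC=np.array([.5206,-.1596,0]); SY=-.3118; G=np.array([0,0,.030]); A=.6
def spose(org,yaw,beta=0,g=G):   # TCP pose for scoop origin/yaw/tip
    Rs=R.from_euler('z',yaw)*R.from_euler('y',beta); c,s=np.cos(A),np.sin(A)
    Rt=Rs*ori([[c,0,s],[0,-1,0],[s,0,-c]]); z=Rt.as_matrix()[:,2]
    return np.array(org)+Rs.apply(g)+z*ctrl.hold_point_z, Rt.as_rotvec()
def lpose(lip,yaw,beta):          # by lip position
    Rs=R.from_euler('z',yaw)*R.from_euler('y',beta)
    return spose(np.array(lip)-Rs.apply([.075,0,.028]),yaw,beta)
E
python3 - <<'E'
from h import *; from fit import ground
print(ground("scene",(332.7,148.7),.163),ground("side",(263.3,145.3),.163),mill([0,0,.163]))
f=lambda p:print(None if (q:=kinematics.inverse_kinematics(*p)) is None else np.round(q,2))
f(spose(SC,SY));f(spose(SC+[0,0,.2],SY))
for b in(0,.5,.8,1.0): f(lpose(mill([-.025,0,.2]),MY,b))
E
```

```text
[0.57675207 0.15250174 0.163     ] [0.5666191  0.15242489 0.163     ] [0.5682 0.164  0.163 ]
[-0.41  0.59  2.17  2.89  0.22 -1.4 ]
[-0.41  0.15  2.07  0.17  0.33  1.33]
[ 0.31  0.12  2.19 -0.57  0.29  2.35]
[ 0.24  0.22  1.83 -0.02  0.99  1.78]
[0.21 0.37 1.59 0.03 1.38 1.73]
[0.19 0.49 1.43 0.06 1.62 1.71]
```

My funnel reading is off from the mill fit by about 11 mm in y. I'll overlay the predicted rim on the images to see which is right.

```bash
sed -i 's/A=.6$/A=.35/' h.py; python3 - <<'E'
from h import *; from fit import proj
t=np.linspace(0,2*np.pi,60); o=[]
for n,f,x0,y0 in(("scene","pics/open_s.png",280,110),("side","pics/open_d.png",210,110)):
    im=cv2.resize(cv2.imread(f)[y0:y0+100,x0:x0+100],None,fx=4,fy=4,interpolation=cv2.INTER_CUBIC)
    for P,col in(([mill([.07*np.cos(a),.07*np.sin(a),.163]) for a in t],(0,0,255)),([mill([.031*np.cos(a),.031*np.sin(a),.113]) for a in t],(0,255,0)),([mill([.031*np.cos(a),.031*np.sin(a),.04]) for a in t],(255,0,0))):
        cv2.polylines(im,[((proj(n,P)-[x0,y0]+.5)*4).astype(np.int32)],True,col,1)
    o.append(im)
cv2.imwrite("pics/ov.png",np.hstack(o))
f=lambda p:print(None if (q:=kinematics.inverse_kinematics(*p)) is None else np.round(q,2))
f(spose(SC,SY));f(spose(SC+[0,0,.2],SY))
for b in(0,.5,.8,1.0): f(lpose(mill([-.025,0,.2]),MY,b))
E
```

```text
[-0.4   0.57  2.03  0.15  0.19  1.34]
[-0.4   0.21  1.91  0.05  0.68  1.45]
[ 0.28  0.17  2.04 -0.14  0.59  1.91]
[0.22 0.34 1.68 0.03 1.27 1.74]
[0.19 0.5  1.45 0.07 1.64 1.71]
[0.18 0.62 1.3  0.09 1.87 1.71]
```

View pics/ov.png

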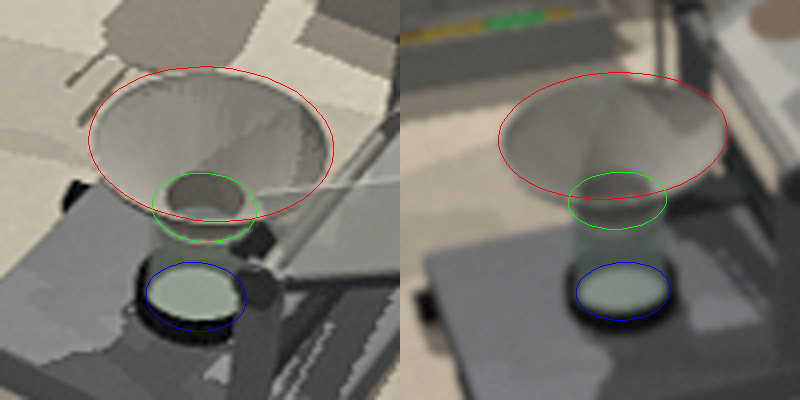

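The overlay agrees with the mill fit to about 2 mm: the rim sits on the red ellipse in both views. Now I'll grasp the scoop.

```bash
python3 - <<'E'
from h import *
move_gripper(.093)
ctrl.move_ptp(*spose(SC+[0,0,.2],SY))
ctrl.move_straight(spose(SC+[0,0,.07],SY)[0],v=.2)
print(ctrl.move_straight(spose(SC,SY)[0],v=.1,until_force=6),readout.current_tcp_pos()-spose(SC,SY)[0])
move_gripper(.04); print(readout.current_width(),readout.current_finger_force(),readout.current_contact_force().round(1))
if .055<readout.current_width()<.064:
    ctrl.move_straight(spose(SC+[0,0,.03],SY)[0],v=.06); print(readout.current_contact_force().round(1),readout.current_wrist_torque().round(2))
print(readout.current_time())
a=viewer.snapshot("scene"); b=viewer.snapshot("side")
cv2.imwrite("pics/lift.png",np.hstack([cv2.resize(x,None,fx=2.4,fy=2.4) for x in(a[190:340,140:300],b[210:360,200:360])]))
E
```

```text
False [ 0.00036821 -0.00013667  0.00057801]
0.05948132338990575 29.989947080612183 [-0.6  0.1  3.1]
[-0.7  0.2 -2. ] [ 0.16  0.27 -0.01]
16.875
```

View pics/lift.png

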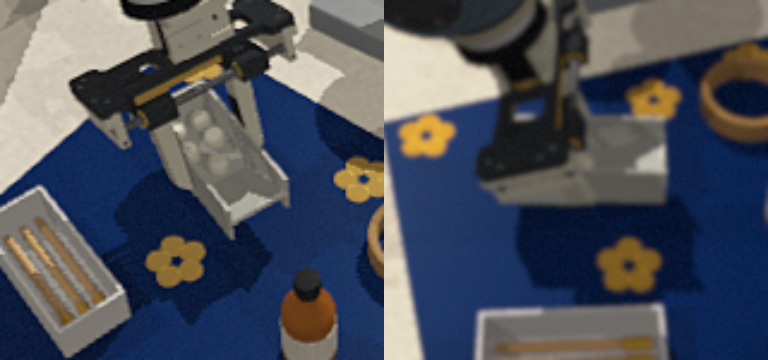

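The scoop is lifted level and all five pebbles are still inside, around (205,135) in the left half. Next is transport and a slow pour.

```bash
python3 - <<'E'
from h import *
ctrl.move_straight(spose(SC+[0,0,.20],SY)[0],v=.15)
L=lambda z:mill([-.025,0,z])
ctrl.move_straight(*lpose(L(.225),MY,0),v=.12)
print(readout.current_time())
for b in np.deg2rad([15,30]): ctrl.move_straight(*lpose(L(.225-.04*b/.7),MY,b),v=.08)
for b in np.deg2rad(range(34,57,2)): 
    ctrl.move_straight(*lpose(L(.193),MY,b),v=.03); ctrl.wait(.25)
ctrl.wait(.5)
print(readout.current_contact_force().round(1),readout.current_wrist_torque().round(2),readout.current_width(),readout.current_time())
a=viewer.snapshot("scene"); b=viewer.snapshot("side")
cv2.imwrite("pics/pour.png",np.hstack([cv2.resize(x,None,fx=2.4,fy=2.4) for x in(a[70:230,240:400],b[70:230,180:340])]))
E
```

```text
21.125
[ 0.1 -0.2 -1. ] [ 0.04 -0.56  0.02] 0.059878230269717794 28.45
```

View pics/pour.png

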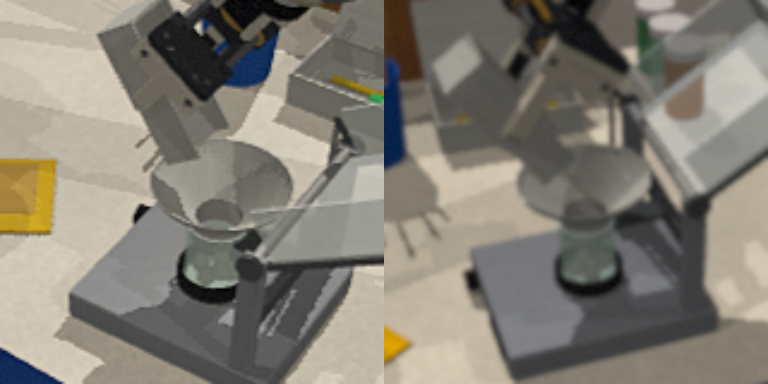

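The scoop is tipped over the funnel and pebbles show at the jar bottom, around (205,270). I'll tip a little further, level off, and check both the scoop and the jar.

```bash
python3 - <<'E'
from h import *
L=lambda z:mill([-.025,0,z])
for b in np.deg2rad([60,64]): ctrl.move_straight(*lpose(L(.195),MY,b),v=.04)
ctrl.wait(.6)
for b,z in zip(np.deg2rad([45,20,0]),(.2,.22,.235)): ctrl.move_straight(*lpose(L(z),MY,b),v=.12)
ctrl.move_straight(*spose(SC+[0,0,.20],SY),v=.15)
print(readout.current_contact_force().round(1),readout.current_width(),readout.current_time())
a=viewer.snapshot("scene"); b=viewer.snapshot("side")
r=lambda x,f:cv2.resize(x,None,fx=f,fy=f,interpolation=cv2.INTER_CUBIC)
cv2.imwrite("pics/after.png",np.vstack([np.hstack([r(a[130:190,290:390],4),r(b[130:190,210:310],4)]),np.hstack([r(a[150:300,190:390],2),r(b[130:280,190:390],2)])]))
E
```

```text
[-0.6  0.2 -2.1] 0.059643934541785036 33.6417
```

View pics/after.png

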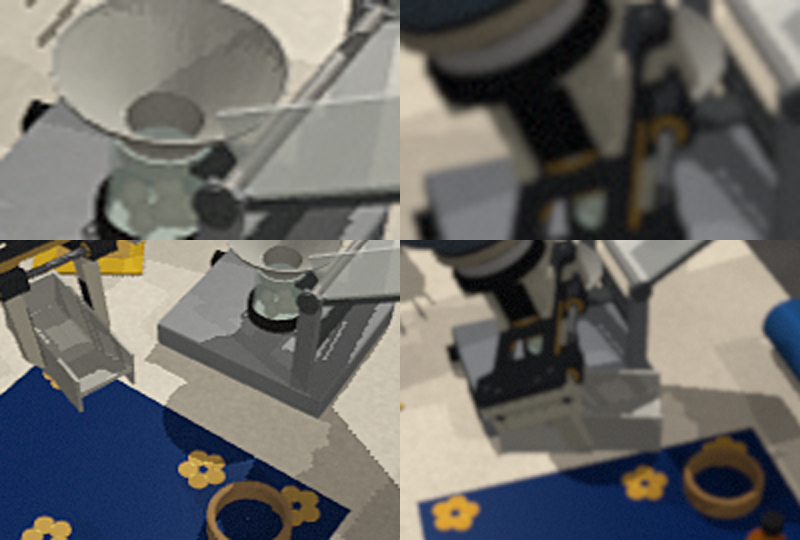

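The scoop is empty, the funnel is clear and the pebbles are in the jar. I'll set the scoop down at its original spot.

```bash
python3 - <<'E'
from h import *
ctrl.move_straight(spose(SC+[0,0,.02],SY)[0],v=.15)
print(ctrl.move_straight(spose(SC+[0,0,-.001],SY)[0],v=.03,until_force=3),readout.current_tcp_pos()-spose(SC,SY)[0])
move_gripper(.085)
p,o=spose(SC,SY); d=R.from_rotvec(o).as_matrix()[:,2]
ctrl.move_straight(p-d*.1,v=.12); q=readout.current_tcp_pos(); ctrl.move_straight([.36,q[1],.42],v=.25); ctrl.wait(1)
print(readout.current_contact_force().round(1),readout.current_time())
a=viewer.snapshot("scene"); b=viewer.snapshot("side")
r=lambda x,f:cv2.resize(x,None,fx=f,fy=f,interpolation=cv2.INTER_CUBIC)
cv2.imwrite("pics/end.png",np.vstack([np.hstack([r(a[130:190,290:390],4),r(b[130:190,210:310],4)]),np.hstack([r(a[100:325,130:430],4/3),r(b[100:325,130:430],4/3)])]))
E
```

```text
True [-2.28771192e-04  9.24285263e-05  4.57740912e-05]
[-0.6 -0.2  1.1] 39.8583
```

View pics/end.png

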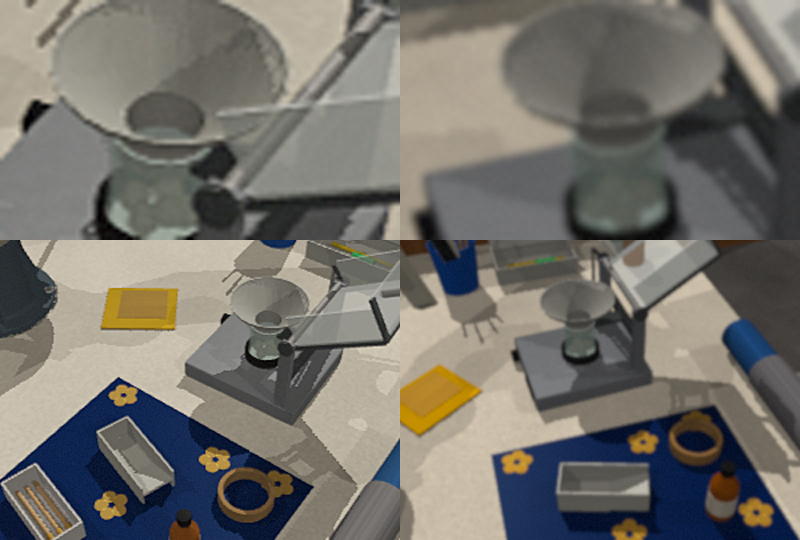

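The scoop stands empty and upright at about (135,455), the hood is open, the funnel is clear and no pebble is lying on the table. I'm handing in.

```bash
python3 -c "
from bench import ctrl
print(ctrl.close_job())"
```

```text
the job is handed in; nothing more can be done
None
```

Job handed in after about 40 s of the 72 s allowed: in the last pictures the hood is open, the scoop is empty and upright at its starting place, the funnel is clear, no pebble lies on the table, and the bystanders in view look unmoved; pebbles show in the jar but I could not count all five, and the hand-in returned no verdict.

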